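Push a pick bin over the sill into its rack bay

TASK

Put the blue bin that stands on the table away in the empty middle bay of the low rack, bar end first. Do not carry it in: raise its bar end onto the rack's front sill while its other end stays on the table, then push it in over the sill, against the sprung stop at the back of the bay, until its near end has dropped down behind the sill and it sits flat and held there. Be gentle: do not ram the sill, do not push the sprung stop in more than a few millimetres further than the bin needs to drop behind the sill, and leave the neighbouring bins and the screwdriver where they are.

Things in the scene. Friction and masses are not known exactly. Their poses are not given: they have to be found in the camera images.
- bin: The bin to put away: open blue plastic pick bin holding steel bolts, 150 mm long (its x), 96 mm wide, walls 50 mm high and 4 mm thick, 0.4 to 0.9 kg. Origin at the centre of its underside; its +x (bar) end goes in first. Starts on the table before the middle bay, up to 0.25 rad askew and 30 mm to the side, leading end about 30 to 65 mm short of the sill's middle.
- bin_bar (a point): Middle of the bin's steel carrying bar: a round bar 10 mm in diameter, 90 mm long along the bin's y, 50 mm towards +x from the bin's middle and 72 mm above its underside (22 mm above the rims), free all round. Pinched lightly (about 10 N), the fingers closing along the bin's x, it lets the bin pitch about it; a hard squeeze (30 N) locks the pitch.
- bin_front (a point): Middle of the bottom edge at the bin's leading (+x) end, 75 mm from its origin.
- bin_rear (a point): Middle of the bottom edge at the bin's near (-x) end, 75 mm from its origin. The plain flat wall above it, 96 mm wide and 50 mm high, can be pushed. Friction of fingers pushing on it can hold this end down when the bin should tip over the sill at its middle (ease off to let it rise), and later hold it up off the bay floor (draw it down, 8 mm, behind the sill).
- rack: The low fixed rack. Origin on the table under the middle of the sill of the middle bay; x points into the bays, y along the sill, z up. Three bays at y = -125, 0, +125 mm, the middle one empty. Bay floor 14 mm above the table, from x = 5 mm on. Side guides 18 mm high over the floor leave the middle bay 108 mm wide, flared to about 124 mm at the sill.
- rail_mid (a point): Middle of the underside of the rack's cross rail, 135 mm above the table; the rail is 20 mm deep (rack x = 102 to 122 mm), 30 mm high and spans all bays, on posts at rack y = +-210 mm. The bin passes beneath it; a gripper holding the bar does not.
- sill: The rack's raised front threshold, an aluminium strip 10 mm thick (rack x = -5 to +5 mm), 22 mm high above the table, so 8 mm above the bay floor, 400 mm long. Origin as the rack's. More than 35 N between it and the bin counts as ramming.
- stop_face (a point): Middle of the front face of the black sprung stop plate (80 mm wide, 32 mm high) at the back of the middle bay; free, it stands at rack x = 147 mm, 142 mm behind the sill's inner face, so the 150 mm bin fits between them only with the spring pressed in 8 mm.
- stop (a joint): How far the sprung stop is pushed in (m): 0 free, end of travel 0.016. It pushes back with 2.1 N at 0 and 0.6 N more per mm. The near end of the bin clears the sill at about 0.0085 to 0.009; past 0.0125 counts as overpushed.
- bin_left: Neighbouring bin like the first, standing in the bay on the rack's +y side. Leave alone.
- bin_right: Neighbouring bin like the first, standing in the bay on the rack's -y side. Leave alone.
- driver: Screwdriver lying on the table to one side. Leave alone.
Mind the look-alikes: they are no part of the job. Leave any orange or white look-alike of the bin alone.

How it is judged:
On the way:
1. the bin's leading end is up over the sill while its near end is still on the table (x of bin_front in the frame of rack between 0.003 and 0.07 m and height (world z) of bin_front above 0.02 m and height (world z) of bin_rear below 0.006 m), for 0.2 s.
At the end, for the whole second after the job is handed in: The bin lies flat on the floor of the middle bay (both bottom edges less than 3.5 mm above it), straight within 0.1 rad and central within 12 mm, its near end behind the sill (3 to 12 mm past the sill's middle), leading end first, with the sprung stop pressed in more than 4 mm by it, at rest (x of bin_rear in the frame of rack between 0.003 and 0.012 m and y of bin_rear in the frame of rack between -0.012 and 0.012 m and height (world z) of each of bin_rear, bin_front below 0.0175 m and angle between the x axis of bin and the x axis of rack, either way round below 0.1 rad and value of joint stop above 0.004 m and linear speed of bin below 0.01 m/s); the robot touches nothing.
It fails at once if the bin is carried: both its bottom edges are more than 8 mm above the sill's top (height (world z) of each of bin_front, bin_rear above 0.03 m).
It fails at once if the sill is rammed: more than 35 N between bin and sill (contact force between bin and sill above 35 N).
It fails at once if the sprung stop is pushed nearly to the end of its travel (over 12.5 mm of 16) (value of joint stop above 0.0125 m).
It fails at once if the bin is tipped by more than 0.6 rad (angle between bin's own z axis and vertical above 0.6 rad).
It fails at once if a neighbouring bin or the screwdriver is moved by more than 15 mm (distance of any of bin_left, bin_right, driver from where it was at the start of the episode above 0.015 m).
It also fails if it takes over 72 s, if anything falls off the work surface, if the arm or the gripper's body presses on something with over 40 N, if the wrist force passes 120 N, or if a joint passes its speed limit or range.

ROBOT

A 7-joint arm with a two-finger parallel gripper is mounted at the origin on the work surface. World frame = base frame: x ahead of the robot, y to its left, z up, the work surface at z = 0. Lengths are in m, angles in rad, forces in N, time in s.
With the tool pointing down it reaches from about 0.35 to 0.9 m from the base axis. Payload 8.1 kg.
Tool frame: the origin (TCP) lies at the very end of the fingers, on their centre line; the grasp point (between the pads) lies 19 mm behind it; z points along the fingers, y is the line along which they close (so a half turn about z gives the same grasp; the last joint's range is limited). The gripper opens to 92 mm and grips with 3 to 60 N. Pads are 19 mm wide; open, the fingers measure 130 mm over their backs; the gripper's body (75 mm by 190 mm) begins 47 mm behind the grasp point.
Start: joints at [1.138, 0.434, 0.025, 1.573, -0.012, 1.134, -0.075], TCP at [0.202, -0.591, 0.227] pointing down, gripper open.
Joint ranges: [-2.62, 2.62], [-0.44, 2.09], [-1.27, 1.32], [0.08, 2.57], [-1.32, 4.46], [0.12, 2], [-2.74, 2.74]. Speed limits (rad/s): [2.22, 2.22, 3.01, 3.01, 3.14, 3.14, 3.14].

INTERFACE

Orientations are given as a 3x3 rotation matrix whose columns are the frame's x, y, z axes.
In Python, from station import get_obs, read_camera, camera_model, finish_job gives the robot as it stands. The module is installed in compiled form; this text tells all that it offers.
- The arm moves only by the tool play_rows, never from a script. Its argument "targets" is text: rows parted by semicolons, each of 4 numbers parted by spaces: the shift along the tool's x, y, z in mm, then the turn about the tool's z in rad. A call has 1 to 20 rows; each row shifts and turns the commanded pose from where the row before left it, along the tool's axes as they then stand; what a row does not reach is not made up. A row lasts 1/12 s, in which the tool goes at most 41.7 mm and 7.16 degrees, less where a joint would pass 70% of its speed; a pose out of reach is approached as far as the arm can. A call is refused whole if a number of a shift passes 41.7 or a number of a turn 0.125, either way. A call with a gripper value outside its range is refused whole. "fingers" is the finger opening in mm, from 0 to 91.8, set as the call begins (left out, the last holds). The fingers move at their own pace and stop on an object; the grip force is fixed at half the most. Time passes only in rows, so rows that do not move let the fingers close. It gives the time, the measured TCP pose, the force, the opening and the grip force at its end, in the units of the state.
- get_obs(): the state, without advancing time (a new reading comes with each control period).
- read_camera(name): name is "scene" or "top" or "wrist"; returns (picture, depth): 384x512x3 uint8, red, green, blue; 384x512 float32, m along the optical axis (not along the pixel's ray), 0 where there is no reading.
- camera_model(name): a dict with "camera_matrix" (3x3 intrinsics, pixels), "rvec" (rotation vector, rad) and "tvec" (3), from world to camera coordinates, as OpenCV has them. Camera axes: x right, y down, z forward; pixel columns grow to the right and rows downward; lengths in m; the calibration is good to about 2 mm. A picture is of the moment at which its call begins: read the wrist's pose just before it. camera_model takes no time and is no camera call; for the wrist camera it gives the pose at the moment of the call.
- finish_job(): hands the job in; it is judged then, once.
The state is a dict: "clock": time; "joint_pos": joint angles; "dq": joint speeds; "joint_efforts": joint torques, N m; "ee_pos": TCP position; "ee_rot": TCP orientation; "contact_force": force on the tool from outside, world axes, zero at the start; "moment": the same for the moment, N m; "opening": finger opening in m; "finger_force": force on a finger pad.
Only numpy, scipy, OpenCV 4.12 (cv2) and the standard library are available. Lean on these libraries where they do the work, as an engineer would, in place of code of your own. Each camera call takes 0.05 s, during which the arm holds its last target. There are 200 camera calls.

## Working session

There is one attempt and no reset: what is moved stays moved. The work goes in short steps, Python scripts to look and compute and a tool call to move; the robot and the scene stay as the last step left them, time stands still between calls to the robot, and variables do not carry over. Pictures are saved under pics/ and viewed, at most 10 in all, crops included, and the job is handed in when it is done.

Besides the shell and the picture viewer there is one more tool, called after "Call:" as a command line: name --argument value ..., lists and objects as JSON in quotes. play_rows: Moves the arm, as the interface text tells. Its arguments: {"type":"object","properties":{"targets":{"type":"string"},"fingers":{"type":"number"}},"required":["targets"]}

```bash
mkdir -p pics; cat > h.py <<'E'
import numpy as np, cv2
from station import *
def snap(n,f):
    m=camera_model(n); p,d=read_camera(n); cv2.imwrite('pics/'+f,p[:,:,::-1]); np.savez('pics/'+f+'.npz',p=p,d=d,K=m['camera_matrix'],r=m['rvec'],t=m['tvec'])
    return load(f)
def load(f):
    z=np.load('pics/'+f+'.npz'); d=z['d'].astype(float); K=z['K']; R=cv2.Rodrigues(z['r'])[0]; t=z['t'].ravel()
    v,u=np.mgrid[:d.shape[0],:d.shape[1]]
    c=np.stack([(u-K[0,2])/K[0,0]*d,(v-K[1,2])/K[1,1]*d,d],-1)
    W=(c-t)@R; W[d==0]=np.nan
    return z['p'],W
E
python3 - <<'E'
from h import *
for n in('top','scene'): snap(n,n+'1.png')
o=get_obs(); print(o)
a=cv2.imread('pics/top1.png');b=cv2.imread('pics/scene1.png')
E
```

```text
{'clock': 0.1, 'joint_pos': array([ 1.13838919,  0.43514275,  0.02498096,  1.57403442, -0.01157425,
        1.13398092, -0.07507697]), 'dq': array([ 0.00085817, -0.00042909,  0.00082667, -0.00131436, -0.00024983,
        0.00045452, -0.00096912]), 'joint_efforts': array([ 2.68234042e-03, -6.69134331e+01,  9.88088809e-01, -3.15151119e+01,
       -6.05060044e-02,  3.73465929e-02,  1.34467869e-04]), 'ee_pos': array([ 0.20219815, -0.5908949 ,  0.22601914]), 'ee_rot': array([[ 9.46118522e-01,  3.23819975e-01, -6.04514846e-04],
       [ 3.23820502e-01, -9.46117661e-01,  1.28604130e-03],
       [-1.55496311e-04, -1.41250179e-03, -9.99998990e-01]]), 'contact_force': array([ 0.36049891, -0.47344409,  0.89155982]), 'moment': array([-0.01669997,  0.00739655, -0.00458942]), 'finger_force': 0.0, 'opening': 0.09156849164225589}
```

View pics/top1.png

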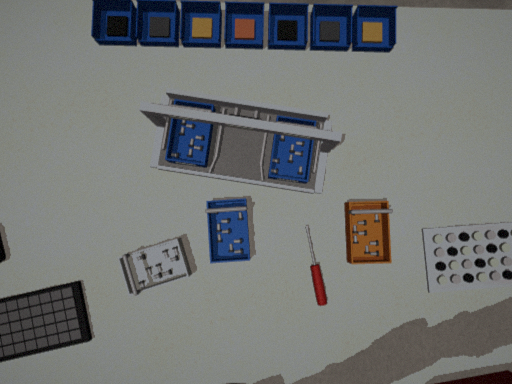

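View pics/scene1.png

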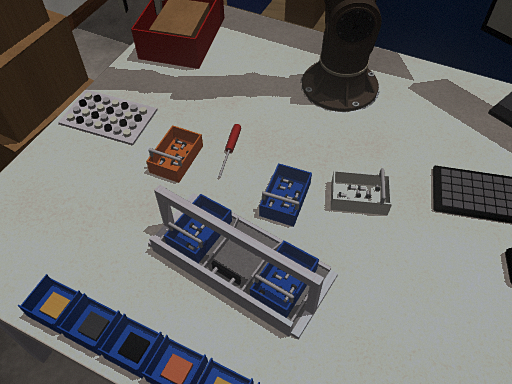

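The top view shows the target blue bin at about (230,230), with its bar end (225,208) towards the rack. The sill runs from about (152,167) to (323,191), with the middle bay at about (238,155). Next I'll measure these.

```bash
cat > m.py <<'E'
from h import *
def fit(P):
    r=cv2.minAreaRect((P*1000).astype(np.float32)); return r, cv2.boxPoints(r).round(0).tolist()
p,W=load('top1.png')
v,u=np.mgrid[:384,:512]
print('table z',np.nanmedian(W[200:220,100:180,2]))
z=W[...,2]
w=(u>200)&(u<258)&(v>193)&(v<268)
hsv=cv2.cvtColor(p,cv2.COLOR_RGB2HSV)
blue=(hsv[...,0]>100)&(hsv[...,0]<130)&(hsv[...,1]>120)
s=w&(z>.04)&(z<.056)&blue; print('rim',s.sum(),fit(W[s][:,:2]))
b=w&(z>.062); print('bar',b.sum(),fit(W[b][:,:2]),np.median(z[b]))
s=(u>145)&(u<332)&(v>98)&(v<155)&(z>.155); print('rail',fit(W[s][:,:2]),np.median(z[s]))
for a,c in((165,169),(200,174),(240,180),(300,188)):
    print(a,[(k,*(W[k,a]*1000).round(0)) for k in range(c-5,c+7)])
E
python3 m.py
```

```text
table z -0.0005014877668140677
rim 296 (((502.3475036621094, 26.632984161376953), (147.8280792236328, 95.13688659667969), 5.331768989562988), [[424.0, 67.0], [433.0, -28.0], [580.0, -14.0], [572.0, 81.0]])
bar 172 (((551.2306518554688, 31.65746307373047), (9.962336540222168, 97.31256866455078), 5.160040378570557), [[542.0, 80.0], [551.0, -17.0], [561.0, -16.0], [552.0, 81.0]]) 0.07536489202959776
rail (((740.888671875, 2.110137939453125), (407.408935546875, 22.190088272094727), 82.41281127929688), [[703.0, -198.0], [725.0, -201.0], [779.0, 203.0], [757.0, 205.0]]) 0.1641344838719619
165 [(164, np.float64(663.0), np.float64(192.0), np.float64(15.0)), (165, np.float64(nan), np.float64(nan), np.float64(nan)), (166, np.float64(657.0), np.float64(190.0), np.float64(22.0)), (167, np.float64(655.0), np.float64(190.0), np.float64(20.0)), (168, np.float64(653.0), np.float64(191.0), np.float64(18.0)), (169, np.float64(650.0), np.float64(190.0), np.float64(22.0)), (170, np.float64(648.0), np.float64(192.0), np.float64(13.0)), (171, np.float64(648.0), np.float64(195.0), np.float64(-3.0)), (172, 
[... 1811 characters left out ...]
184, np.float64(621.0), np.float64(-150.0), np.float64(11.0)), (185, np.float64(619.0), np.float64(-150.0), np.float64(12.0)), (186, np.float64(616.0), np.float64(-150.0), np.float64(14.0)), (187, np.float64(613.0), np.float64(-149.0), np.float64(20.0)), (188, np.float64(610.0), np.float64(-149.0), np.float64(20.0)), (189, np.float64(608.0), np.float64(-149.0), np.float64(19.0)), (190, np.float64(605.0), np.float64(-149.0), np.float64(22.0)), (191, np.float64(603.0), np.float64(-150.0), np.float64(16.0)), (192, np.float64(602.0), np.float64(-152.0), np.float64(0.0)), (193, np.float64(599.0), np.float64(-152.0), np.float64(0.0)), (194, np.float64(597.0), np.float64(-152.0), np.float64(-0.0))]
```

Call:
play_rows --targets "0 0 0 -0.121;0 0 0 -0.121;0 0 0 -0.121;0 0 0 -0.121;0 0 0 -0.121;0 0 0 -0.121;0 0 0 -0.121;0 0 0 -0.121;0 0 0 -0.121;0 0 0 -0.121;0 0 0 -0.121" --fingers 40

```text
clock: 1.02
ee_pos: [0.2022, -0.5911, 0.2263]
ee_rot: [[-0.096, 0.995, -0.0], [0.995, 0.096, 0.001], [0.001, -0.0, -1.0]]
contact_force: [0.9, -0.0, 0.0]
opening: 0.0401
finger_force: 0.0
```

Call:
play_rows --targets "30 21 0 0;30 21 0 0;30 21 0 0;30 21 0 0;30 21 0 0;30 21 0 0;30 21 0 0;30 21 0 0;30 21 0 0;30 21 0 0;30 21 0 0;30 21 0 0;30 21 0 0;30 21 0 0;30 21 0 0;30 21 0 0;30 21 0 0;30 21 0 0;30 21 0 0;0 0 0 0"

```text
clock: 2.68
ee_pos: [0.5506, 0.0204, 0.2268]
ee_rot: [[-0.098, 0.995, 0.002], [0.995, 0.098, 0.005], [0.005, 0.002, -1.0]]
contact_force: [-0.5, 0.7, 0.6]
opening: 0.04
finger_force: 0.0
```

```bash
cat > q.py <<'E'
# print tool state, and rack-frame coordinates of the TCP
from h import *
O=np.array([.6299,.0169]);ex=np.array([.9912,-.1321]);ey=np.array([.1321,.9912])
o=get_obs(); d=o['ee_pos'][:2]-O; R=o['ee_rot']
print(round(o['clock'],2),'pos',(o['ee_pos']*1000).round(1),'rack',(d@ex*1000).round(1),(d@ey*1000).round(1),'head x,y',np.degrees(np.arctan2(R[1,0],R[0,0])).round(2),np.degrees(np.arctan2(R[1,1],R[0,1])).round(2),'F',o['contact_force'].round(1),'M',o['moment'].round(2),'open',round(o['opening']*1000,2),'ff',round(float(o['finger_force']),1))
E
cat > wr.py <<'E'
import sys
from h import *
p,W=snap('wrist',sys.argv[1])
E
python3 q.py; python3 wr.py w1.png
```

```text
2.68 pos [550.6  20.4 226.8] rack -79.0 -7.0 head x,y 95.63 5.63 F [-0.5  0.7  0.6] M [ 0.05 -0.07 -0.01] open 39.98 ff 0.0
```

View pics/w1.png

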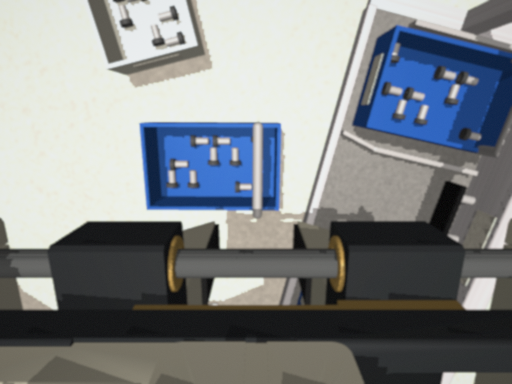

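The wrist view shows the blue bin, with its rim corners at about (142,123) and (281,208) and the bar at about (258,165). I'll check the bar against its depth reading.

```bash
python3 - <<'E'
from h import *
p,W=load('w1.png'); z=W[...,2]; v,u=np.mgrid[:384,:512]
w=(u>135)&(u<290)&(v>115)&(v<216)
b=w&(z>.063)&(z<.09); r=w&(z>.043)&(z<.056)
for n,s in(('bar',b),('rim',r)):
    q=cv2.minAreaRect((W[s][:,:2]*1000).astype(np.float32)); print(n,s.sum(),q,np.median(z[s]))
E
```

```text
bar 930 ((551.7205200195312, 31.22981071472168), (9.969108581542969, 95.6572036743164), 5.399593830108643) 0.07502152551925936
rim 1882 ((501.91534423828125, 24.44710922241211), (150.42578125, 96.39429473876953), 5.406762599945068) 0.048847949597595544
```

Call:
play_rows --targets "10 1.5 0 0;0 0 30 0;0 0 30 0;0 0 30 0;0 0 30 0;0 0 25 0;0 0 15 0;0 0 10 0;0 0 0 0;0 0 0 0"

```text
clock: 3.57
ee_pos: [0.5491, 0.0218, 0.057]
ee_rot: [[-0.089, 0.996, -0.0], [0.996, 0.089, -0.0], [-0.0, -0.0, -1.0]]
contact_force: [0.5, 0.2, 0.2]
opening: 0.0397
finger_force: 0.0
```

Call:
play_rows --targets "0 0 0 0;0 0 0 0;0 0 0 0;0 0 0 0;0 0 0 0;0 0 0 0" --fingers 9.5

```text
clock: 4.07
ee_pos: [0.5503, 0.0224, 0.0573]
ee_rot: [[-0.09, 0.996, 0.002], [0.996, 0.09, 0.0], [0.0, 0.002, -1.0]]
contact_force: [3.0, 0.8, 0.5]
opening: 0.0107
finger_force: 1.5
```

```bash
python3 q.py
```

```text
4.07 pos [550.3  22.4  57.3] rack -79.7 -5.1 head x,y 95.15 5.15 F [3.  0.8 0.5] M [ 0.01 -0.75 -0.02] open 10.72 ff 1.5
```

Call:
play_rows --targets "0 0 0 0;0 0 0 0;0 0 0 0" --fingers 8

```text
clock: 4.32
ee_pos: [0.5503, 0.0224, 0.0573]
ee_rot: [[-0.09, 0.996, 0.002], [0.996, 0.09, 0.0], [0.0, 0.002, -1.0]]
contact_force: [3.9, -0.2, 4.5]
opening: 0.009
finger_force: 30.0
```

Call:
play_rows --targets "0 0 0 0;0 0 0 0;0 0 0 0" --fingers 6

```text
clock: 4.57
ee_pos: [0.5503, 0.0224, 0.0573]
ee_rot: [[-0.09, 0.996, 0.002], [0.996, 0.09, 0.0], [0.0, 0.002, -1.0]]
contact_force: [4.5, -0.1, 5.4]
opening: 0.0089
finger_force: 30.0
```

Call:
play_rows --targets "0 0 -0.5 0;-0.5 0 0 0.023;-0.5 0 0 0.023;-0.5 0 0 0.023;-0.5 0 0 0.023;-0.5 0 0 0.023;-0.5 0 0 0.023;-0.5 0 0 0.023;-0.5 0 0 0.023;0 0 0 0.023;0 0 0 0.02;0 0 0 0;0 0 0 0"

```text
clock: 5.65
ee_pos: [0.5481, 0.0177, 0.0573]
ee_rot: [[0.138, 0.99, -0.002], [0.99, -0.138, -0.001], [-0.002, -0.002, -1.0]]
contact_force: [-0.5, -2.1, 9.4]
opening: 0.0092
finger_force: 30.2
```

```bash
python3 q.py
```

```text
5.65 pos [548.1  17.7  57.3] rack -81.1 -10.1 head x,y 82.07 -7.93 F [-0.5 -2.1  9.4] M [-0.44  0.09  0.23] open 9.16 ff 30.2
```

Call:
play_rows --targets "0 0 -0.5 0;0 0 0 0;0 0 0 0" --fingers 9.4

```text
clock: 5.9
ee_pos: [0.5479, 0.0176, 0.0573]
ee_rot: [[0.138, 0.99, -0.003], [0.99, -0.138, -0.001], [-0.001, -0.002, -1.0]]
contact_force: [-2.5, -2.7, 5.6]
opening: 0.0093
finger_force: 10.2
```

Call:
play_rows --targets "0 0 0 0;0 0 0 0;0 0 0 0" --fingers 9.2

```text
clock: 6.15
ee_pos: [0.5479, 0.0177, 0.0573]
ee_rot: [[0.137, 0.991, -0.003], [0.991, -0.137, -0.001], [-0.001, -0.002, -1.0]]
contact_force: [-4.2, -3.8, 6.1]
opening: 0.0093
finger_force: 14.4
```

Call:
play_rows --targets "0 0 0 0;0 0 0 0;0 0 0 0" --fingers 9.0

```text
clock: 6.4
ee_pos: [0.5479, 0.0176, 0.0573]
ee_rot: [[0.137, 0.991, -0.002], [0.991, -0.137, -0.001], [-0.001, -0.002, -1.0]]
contact_force: [-4.1, -3.3, 5.2]
opening: 0.0091
finger_force: 19.2
```

Call:
play_rows --targets "0 0 -2 0;0 0 -2 0;0 0 -2 0;0 0 -2 0;0 0 -2 0;0 0 -2 0;0 0 0 0" --fingers 9.4

```text
clock: 6.98
ee_pos: [0.5495, 0.0184, 0.0702]
ee_rot: [[0.137, 0.991, 0.001], [0.991, -0.137, 0.0], [0.0, 0.001, -1.0]]
contact_force: [-0.3, 0.4, -3.5]
opening: 0.0091
finger_force: 9.5
```

```bash
python3 q.py; python3 - <<'E'
from h import *
p,W=snap('scene','s2.png'); cv2.imwrite('pics/s2c.png',cv2.resize(p[130:310,130:370,::-1],None,fx=3,fy=3,interpolation=cv2.INTER_CUBIC))
E
```

```text
6.98 pos [549.5  18.4  70.2] rack -79.9 -9.1 head x,y 82.15 -7.85 F [-0.3  0.4 -3.5] M [ 0.03 -0.14  0.04] open 9.1 ff 9.5
```

View pics/s2c.png

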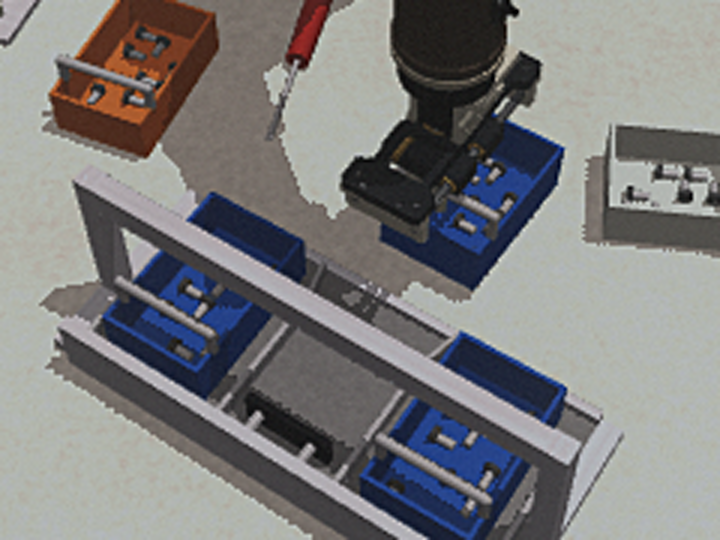

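The scene crop shows the gripper holding the bin's bar at about (440,200). The 3.5 N load fits a bin with its rear end still on the table, so I'll keep raising it and then check the pitch by depth.

Call:
play_rows --targets "0 0 -2 0;0 0 -2 0;0 0 -2 0;0 0 -2 0;0 0 -2 0;0 0 -2 0;0 0 0 0"

```text
clock: 7.62
ee_pos: [0.5495, 0.0183, 0.0822]
ee_rot: [[0.137, 0.991, 0.001], [0.991, -0.137, -0.0], [0.0, 0.001, -1.0]]
contact_force: [0.6, -0.2, -3.7]
opening: 0.0098
finger_force: 9.5
```

```bash
python3 q.py; cat > pitch.py <<'E'
# bin rim plane from blue rim points near the expected bin, top camera
import sys
from h import *
O=np.array([.6299,.0169]);ex=np.array([.9912,-.1321]);ey=np.array([.1321,.9912])
p,W=snap(sys.argv[1],sys.argv[2]); hsv=cv2.cvtColor(p,cv2.COLOR_RGB2HSV)
X=(W[...,:2]-O)@ex*1000; Y=(W[...,:2]-O)@ey*1000; Z=W[...,2]*1000
s=(hsv[...,0]>100)&(hsv[...,0]<130)&(hsv[...,1]>100)&(abs(Y)<62)&(Z>38)&(Z<100)&(X>-220)&(X<190)
print('n',s.sum(),cv2.minAreaRect(np.stack([X[s],Y[s]],1).astype(np.float32)))
lo=X[s].min()
for a in np.arange(lo,X[s].max(),15):
    k=s&(X>=a)&(X<a+15)
    if k.sum()>3: print(round(a),k.sum(),'ztop',np.percentile(Z[k],85).round(1),'y',Y[k].min().round(),Y[k].max().round())
E
python3 pitch.py top t3.png
```

```text
7.62 pos [549.5  18.3  82.2] rack -79.9 -9.2 head x,y 82.14 -7.86 F [ 0.6 -0.2 -3.7] M [-0.08 -0.24 -0.01] open 9.78 ff 9.5
n 0 ((0.0, 0.0), (0.0, 0.0), 0.0)Traceback (most recent call last):
  File "pitch.py", line 9, in <module>
    lo=X[s].min()
    return umr_minimum(a, axis, None, out, keepdims, initial, where)
ValueError: zero-size array to reduction operation minimum which has no identity
```

```bash
python3 pitch.py wrist w3.png
```

```text
n 4798 ((-119.85154724121094, -1.717529296875), (153.8088836669922, 95.44168853759766), 0.25226378440856934)
-197 2005 ztop 48.7 y -33.0 46.0
-182 192 ztop 53.7 y -50.0 46.0
-167 215 ztop 56.7 y 42.0 46.0
-152 217 ztop 59.8 y 42.0 46.0
-137 234 ztop 63.0 y 42.0 46.0
-122 259 ztop 65.9 y 42.0 46.0
-107 271 ztop 69.0 y 42.0 46.0
-92 218 ztop 71.3 y -48.0 46.0
-77 187 ztop 75.4 y -0.0 46.0
-62 943 ztop 78.4 y -2.0 46.0
-47 57 ztop 60.3 y -7.0 46.0
```

Call:
play_rows --targets "0.2 5 -0.2 0;0.2 5 -0.2 0;0.2 5 -0.2 0;0.2 5 0 0;0.2 5 0 0;0.2 5 0 0;0.2 5 0 0;0.2 5 0 0;0.2 5 0 0;0.2 5 0 0;0 5 0 0;0 4 0 0;0 0 0 0;0 0 0 0;0 0 0 0"

```text
clock: 8.97
ee_pos: [0.6081, 0.0122, 0.0825]
ee_rot: [[0.137, 0.991, 0.0], [0.991, -0.137, -0.0], [0.0, 0.0, -1.0]]
contact_force: [0.8, -0.2, -2.7]
opening: 0.0095
finger_force: 9.5
```

```bash
python3 q.py; python3 pitch.py wrist w4.png
```

```text
8.97 pos [608.1  12.2  82.5] rack -21.0 -7.5 head x,y 82.15 -7.85 F [ 0.8 -0.2 -2.7] M [-0.02 -0.28 -0.04] open 9.49 ff 9.5
n 4835 ((-60.359474182128906, 0.6808090209960938), (93.85001373291016, 154.93212890625), 89.86293029785156)
-138 1997 ztop 48.8 y -32.0 48.0
-123 183 ztop 53.9 y 44.0 48.0
-108 195 ztop 57.0 y 44.0 48.0
-93 219 ztop 60.1 y 44.0 48.0
-78 226 ztop 63.1 y 44.0 48.0
-63 269 ztop 66.2 y 43.0 48.0
-48 290 ztop 69.3 y 44.0 48.0
-33 217 ztop 71.8 y -46.0 47.0
-18 192 ztop 76.0 y 1.0 47.0
-3 945 ztop 78.8 y -3.0 47.0
12 102 ztop 58.5 y -11.0 47.0
```

Call:
play_rows --targets "0 0 1 0;0 0 1 0;0 0 1 0;0 0 1 0;0 0 1 0;0 0 0.5 0;0 0 0 0;0 0 0 0"

```text
clock: 9.68
ee_pos: [0.6084, 0.0122, 0.0781]
ee_rot: [[0.137, 0.991, 0.001], [0.991, -0.137, -0.0], [-0.0, 0.001, -1.0]]
contact_force: [-1.7, -0.8, 10.1]
opening: 0.0097
finger_force: 9.5
```

```bash
python3 q.py; python3 pitch.py wrist w5.png
```

```text
9.68 pos [608.4  12.2  78.1] rack -20.7 -7.5 head x,y 82.14 -7.86 F [-1.7 -0.8 10.1] M [-0.31  0.37 -0.03] open 9.69 ff 9.5
n 4831 ((-63.49165344238281, -0.2721290588378906), (95.9841079711914, 151.18421936035156), 89.76179504394531)
-139 2116 ztop 49.1 y -48.0 48.0
-124 237 ztop 53.2 y -48.0 48.0
-109 215 ztop 55.5 y 44.0 48.0
-94 228 ztop 58.2 y 44.0 48.0
-79 232 ztop 60.9 y 44.0 48.0
-64 266 ztop 63.4 y 44.0 48.0
-49 266 ztop 65.9 y 44.0 48.0
-34 245 ztop 69.2 y -46.0 48.0
-19 154 ztop 71.6 y 1.0 47.0
-4 868 ztop 73.8 y 2.0 47.0
11 4 ztop 52.2 y 47.0 47.0
```

Call:
play_rows --targets "0 0 0 0;0 0 0 0;0 0 0 0;0 0 0 0;0 0 -15 0;0 0 -25 0;0 0 -25 0;0 0 -25 0;0 0 0 0" --fingers 34

```text
clock: 10.48
ee_pos: [0.6105, 0.013, 0.1717]
ee_rot: [[0.137, 0.991, 0.007], [0.991, -0.137, 0.001], [0.002, 0.007, -1.0]]
contact_force: [1.0, 0.6, 0.9]
opening: 0.0342
finger_force: 0.0
```

Call:
play_rows --targets "0 0 0 0.12;0 0 0 0.12;0 0 0 0.12;0 0 0 0.12;0 0 0 0.12;0 0 0 0.12;0 0 0 0.12;0 0 0 0.12;0 0 0 0.12;0 0 0 0.12;0 0 0 0.12;0 0 0 0.12;0 0 0 0.12;0 0 0 0;0 0 0 0"

```text
clock: 11.73
ee_pos: [0.6078, 0.0124, 0.1665]
ee_rot: [[0.993, -0.122, -0.0], [-0.122, -0.993, -0.0], [-0.0, 0.0, -1.0]]
contact_force: [-0.5, 0.8, -0.0]
opening: 0.0341
finger_force: 0.0
```

```bash
python3 q.py
```

```text
11.73 pos [607.8  12.4 166.5] rack -21.3 -7.4 head x,y -7.01 -97.01 F [-0.5  0.8 -0. ] M [ 0.04  0.01 -0.02] open 34.05 ff 0.0
```

Call:
play_rows --targets "-16 -0.8 0 0.01;-16 -0.8 0 0;-16 -0.8 0 0;-16 -0.8 0 0;-16 -0.8 0 0;-16 -0.8 0 0;-16 -0.8 0 0;-16 -0.8 0 0;-16 -0.8 0 0;-14 -0.8 0 0;0 0 0 0;0 0 0 0"

```text
clock: 12.73
ee_pos: [0.4524, 0.0415, 0.167]
ee_rot: [[0.991, -0.132, 0.001], [-0.132, -0.991, -0.0], [0.001, 0.0, -1.0]]
contact_force: [0.0, -0.2, 0.5]
opening: 0.0344
finger_force: 0.0
```

```bash
python3 q.py; python3 pitch.py wrist w6.png
```

```text
12.73 pos [452.4  41.5 167. ] rack -179.2 0.9 head x,y -7.6 -97.6 F [ 0.  -0.2  0.5] M [ 0.03  0.01 -0.02] open 34.4 ff 0.0
n 3010 ((-80.56063079833984, -0.4097938537597656), (95.44740295410156, 115.8017578125), 89.8908920288086)
-138 850 ztop 49.4 y -47.0 47.0
-123 222 ztop 53.1 y -47.0 47.0
-108 262 ztop 55.5 y -47.0 47.0
-93 297 ztop 58.1 y -47.0 47.0
-78 348 ztop 60.6 y -48.0 47.0
-63 398 ztop 63.1 y -48.0 47.0
-48 454 ztop 65.7 y -48.0 47.0
-33 179 ztop 66.7 y -48.0 47.0
```

View pics/w6.png

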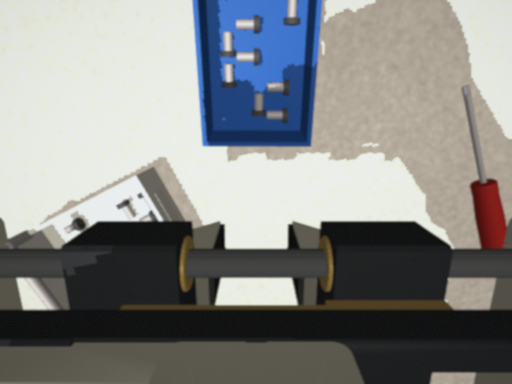

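The wrist view shows the bin's rear rim at about (258,140), centred between the fingers. The white bin at (120,210) is outside the path of the fingers.

Call:
play_rows --targets "0 0 25 0;0 0 25 0;0 0 25 0;0 0 25 0;0 0 20 0;0 0 11 0;5 0.1 0 0;5 0.1 0 0;5 0.1 0 0;5 0.1 0 0;3 0 0 0;2 0 0 0;0 0 0 0;0 0 0 0"

```text
clock: 13.95
ee_pos: [0.4773, 0.0376, 0.0361]
ee_rot: [[0.991, -0.136, 0.0], [-0.136, -0.991, 0.0], [0.0, -0.0, -1.0]]
contact_force: [-0.4, -0.5, 0.5]
opening: 0.0341
finger_force: 0.0
```

Call:
play_rows --targets "2 0 0 0;2 0 0 0;2 0 0 0;2 0 0 0;2 0 0 0;2 0 0 0;2 0 0 0;2 0 0 0;2 0 0 0;2 0 0 0;0 0 0 0"

```text
clock: 14.87
ee_pos: [0.4963, 0.0349, 0.0356]
ee_rot: [[0.991, -0.136, -0.002], [-0.136, -0.991, -0.0], [-0.002, 0.0, -1.0]]
contact_force: [-3.7, 0.4, 0.7]
opening: 0.0338
finger_force: 1.9
```

```bash
python3 q.py; python3 pitch.py wrist w7.png
```

```text
14.87 pos [496.3  34.9  35.6] rack -134.8 0.2 head x,y -7.8 -97.8 F [-3.7  0.4  0.7] M [0.15 0.83 0.02] open 33.8 ff 1.9
n 12809 ((-72.25233459472656, -0.28028106689453125), (96.11918640136719, 107.95824432373047), 89.8281021118164)
-126 2825 ztop 48.8 y -48.0 47.0
-111 933 ztop 52.5 y -48.0 47.0
-96 1171 ztop 55.3 y -48.0 47.0
-81 1488 ztop 58.4 y -48.0 48.0
-66 1860 ztop 61.2 y -48.0 48.0
-51 2314 ztop 64.2 y -48.0 48.0
-36 2155 ztop 66.1 y -48.0 47.0
-21 63 ztop 44.9 y -45.0 44.0
```

Call:
play_rows --targets "2 0 0 0;2 0 0 0;2 0 0 0;2 0 0 0;2 0 0 0;2 0 0 0;2 0 0 0;2 0 0 0;2 0 0 0;2 0 0 0;2 0 0 0;2 0 0 0;2 0 0 0;0 0 0 0"

```text
clock: 16.08
ee_pos: [0.5232, 0.0313, 0.0359]
ee_rot: [[0.991, -0.136, 0.0], [-0.136, -0.991, -0.0], [0.0, -0.0, -1.0]]
contact_force: [-2.8, 0.5, 0.8]
opening: 0.0341
finger_force: 1.8
```

```bash
python3 q.py; python3 pitch.py wrist w8.png
```

```text
16.08 pos [523.2  31.3  35.9] rack -107.6 0.2 head x,y -7.82 -97.82 F [-2.8  0.5  0.8] M [ 0.12  0.79 -0.  ] open 34.09 ff 1.8
n 14601 ((-45.19413757324219, -0.42104339599609375), (96.66561126708984, 107.45089721679688), 89.93984985351562)
-99 3111 ztop 49.2 y -48.0 47.0
-84 990 ztop 54.1 y -48.0 48.0
-69 1301 ztop 58.0 y -48.0 47.0
-54 1713 ztop 61.8 y -48.0 47.0
-39 2179 ztop 65.7 y -48.0 47.0
-24 2819 ztop 69.5 y -49.0 48.0
-9 2420 ztop 71.7 y -49.0 48.0
6 68 ztop 44.6 y -45.0 44.0
```

Call:
play_rows --targets "1 0 0 0;1 0 0 0;1 0 0 0;1 0 0 0;1 0 0 0;1 0 0 0;1 0 0 0;1 0 0 0;1 0 0 0;1 0 0 0;1 0 0 0;1 0 0 0;0 0 0 0"

```text
clock: 17.22
ee_pos: [0.534, 0.0298, 0.0357]
ee_rot: [[0.991, -0.136, -0.001], [-0.136, -0.991, -0.0], [-0.001, 0.0, -1.0]]
contact_force: [-6.2, 0.3, 2.3]
opening: 0.034
finger_force: 3.0
```

```bash
python3 q.py; python3 pitch.py wrist w9.png
```

```text
17.22 pos [534.   29.8  35.7] rack -96.7 0.1 head x,y -7.8 -97.8 F [-6.2  0.3  2.3] M [ 0.23  1.31 -0.01] open 34.03 ff 3.0
n 15749 ((-33.99694061279297, -0.2714691162109375), (96.93912506103516, 107.0481948852539), 89.66449737548828)
-87 3228 ztop 49.2 y -48.0 47.0
-72 1039 ztop 55.2 y -48.0 47.0
-57 1387 ztop 59.6 y -48.0 47.0
-42 1870 ztop 64.0 y -48.0 47.0
-27 2456 ztop 68.4 y -48.0 48.0
-12 3259 ztop 73.0 y -49.0 48.0
3 2471 ztop 75.1 y -49.0 48.0
18 39 ztop 43.7 y -45.0 44.0
```

Call:
play_rows --targets "-1 0 0 0;-1 0 0 0;-1 0 0 0;0 0 0 0;0 0 0 0;0 0 0 0"

```text
clock: 17.77
ee_pos: [0.5322, 0.0302, 0.036]
ee_rot: [[0.991, -0.136, 0.001], [-0.136, -0.991, 0.0], [0.001, -0.0, -1.0]]
contact_force: [-0.7, 0.3, -0.8]
opening: 0.0341
finger_force: 0.0
```

```bash
python3 q.py; python3 pitch.py wrist w10.png
```

```text
17.77 pos [532.2  30.2  36. ] rack -98.6 0.3 head x,y -7.81 -97.81 F [-0.7  0.3 -0.8] M [0.07 0.02 0.03] open 34.1 ff 0.0
n 20111 ((-26.533416748046875, -0.23956298828125), (97.09268951416016, 88.94593811035156), 89.59506225585938)
-71 7320 ztop 74.6 y -49.0 48.0
-56 2543 ztop 73.6 y -48.0 48.0
-41 2676 ztop 72.9 y -48.0 48.0
-26 2869 ztop 72.1 y -49.0 48.0
-11 3095 ztop 71.5 y -49.0 48.0
4 1608 ztop 70.5 y -49.0 48.0
```

Call:
play_rows --targets "4 0 0 0;4 0 0 0;4 0 0 0;2 0 0 0;2 0 0 0;2 0 0 0;2 0 0 0;2 0 0 0;2 0 0 0;2 0 0 0;2 0 0 0;2 0 0 0;2 0 0 0;2 0 0 0;2 0 0 0;2 0 0 0;2 0 0 0;2 0 0 0;2 0 0 0;0 0 0 0"

```text
clock: 19.48
ee_pos: [0.5759, 0.0241, 0.0359]
ee_rot: [[0.991, -0.136, 0.001], [-0.136, -0.991, -0.0], [0.001, -0.0, -1.0]]
contact_force: [0.4, -0.0, -0.4]
opening: 0.0339
finger_force: 0.3
```

```bash
python3 q.py; python3 pitch.py wrist w11.png
```

```text
19.48 pos [575.9  24.1  35.9] rack -54.5 0.0 head x,y -7.82 -97.82 F [ 0.4 -0.  -0.4] M [0.03 0.17 0.01] open 33.95 ff 0.3
n 19099 ((4.180622100830078, -0.427276611328125), (96.76649475097656, 115.94645690917969), 89.78536224365234)
-54 136 ztop 74.9 y -43.0 25.0
-39 5175 ztop 74.3 y -48.0 47.0
-24 2311 ztop 73.0 y -48.0 47.0
-9 2440 ztop 71.8 y -48.0 48.0
6 2558 ztop 70.5 y -49.0 48.0
21 2705 ztop 69.5 y -49.0 48.0
36 2829 ztop 68.2 y -49.0 48.0
51 945 ztop 66.5 y -49.0 48.0
```

Call:
play_rows --targets "2 0 0 0;2 0 0 0;2 0 0 0;2 0 0 0;2 0 0 0;2 0 0 0;2 0 0 0;2 0 0 0;2 0 0 0;2 0 0 0;2 0 0 0;2 0 0 0;2 0 0 0;2 0 0 0;2 0 0 0;2 0 0 0;0 0 0 0"

```text
clock: 20.95
ee_pos: [0.6076, 0.0198, 0.0359]
ee_rot: [[0.991, -0.136, 0.001], [-0.136, -0.991, -0.0], [0.001, -0.0, -1.0]]
contact_force: [-1.3, 0.3, -0.1]
opening: 0.0341
finger_force: 0.3
```

```bash
python3 q.py; python3 pitch.py wrist w12.png
```

```text
20.95 pos [607.6  19.8  35.9] rack -22.5 -0.1 head x,y -7.81 -97.81 F [-1.3  0.3 -0.1] M [ 0.05  0.15 -0.01] open 34.12 ff 0.3
n 18218 ((36.99201583862305, -0.5456771850585938), (96.79302978515625, 114.71006774902344), 89.78604888916016)
-20 2183 ztop 72.0 y -45.0 44.0
-5 3182 ztop 71.2 y -48.0 47.0
10 2167 ztop 70.5 y -49.0 47.0
25 2299 ztop 69.6 y -49.0 48.0
40 2428 ztop 68.7 y -49.0 48.0
55 2536 ztop 67.8 y -49.0 48.0
70 2716 ztop 66.9 y -49.0 48.0
85 707 ztop 63.4 y -49.0 48.0
```

View pics/w12.png

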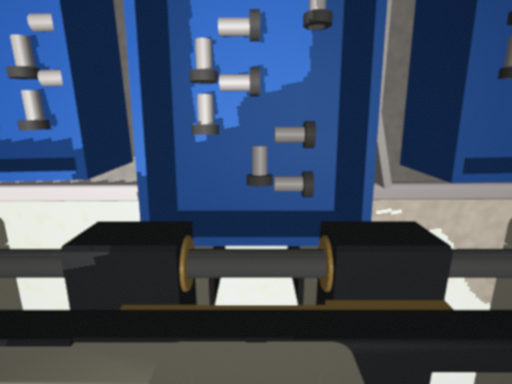

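Call:
play_rows --targets "1 0 0 0;1 0 0 0;1 0 0 0;1 0 0 0;1 0 0 0;1 0 0 0;1 0 0 0;1 0 0 0;1 0 0 0;1 0 0 0;1 0 0 0;1 0 0 0;1 0 0 0;1 0 0 0;0 0 0 0;0 0 0 0"

```text
clock: 22.33
ee_pos: [0.6194, 0.018, 0.0355]
ee_rot: [[0.991, -0.136, -0.003], [-0.136, -0.991, -0.0], [-0.003, 0.001, -1.0]]
contact_force: [-7.2, 0.3, 1.9]
opening: 0.0338
finger_force: 3.2
```

```bash
python3 q.py; python3 pitch.py top t13.png | head -1
```

```text
22.33 pos [619.4  18.   35.5] rack -10.6 -0.3 head x,y -7.8 -97.8 F [-7.2  0.3  1.9] M [0.16 1.47 0.04] open 33.82 ff 3.2
n 127 ((100.68830108642578, 0.5103759765625), (95.20520782470703, 115.53531646728516), 89.82098388671875)
```

```bash
python3 - <<'E'
from h import *
O=np.array([.6299,.0169]);ex=np.array([.9912,-.1321]);ey=np.array([.1321,.9912])
for f in('top1.png','t13.png'):
    p,W=load(f); hsv=cv2.cvtColor(p,cv2.COLOR_RGB2HSV)
    X=(W[...,:2]-O)@ex*1000; Y=(W[...,:2]-O)@ey*1000; Z=W[...,2]*1000
    for c in(-125,0,125):
        s=(hsv[...,0]>100)&(hsv[...,0]<130)&(hsv[...,1]>100)&(abs(Y-c)<55)&(Z>50)&(Z<80)&(X>-40)&(X<190)
        if s.sum()>5: print(f,c,s.sum(),'x',np.percentile(X[s],[1,99]).round(1),'y',Y[s].min().round(1),Y[s].max().round(1))
    b=(p.max(2)<60)&(abs(Y)<38)&(X>125)&(X<200)&(Z>25)&(Z<60)
    print('stop',b.sum(),np.percentile(X[b],[2,50,98]) if b.sum() else '',np.percentile(Z[b],[2,50,98]) if b.sum() else '')
    cv2.imwrite('pics/z_'+f,cv2.resize(p[85:200,140:350,::-1],None,fx=3.8,fy=3.8,interpolation=cv2.INTER_CUBIC))
E
```

```text
top1.png -125 377 x [ 15.2 165.4] y -178.3 -80.5
top1.png 125 439 x [ 16.1 166.6] y 72.8 171.3
stop 109 [153.69173426 179.29943653 180.13255338] [26.92501357 42.23583085 55.00021798]
t13.png -125 351 x [ 15.7 165.9] y -178.2 -80.7
t13.png 0 100 x [ 45.1 152. ] y -47.2 48.1
t13.png 125 308 x [ 16.  166.6] y 74.1 171.4
stop 1 [125.70025432 125.70025432 125.70025432] [26.33481099 26.33481099 26.33481099]
```

View pics/z_t13.png

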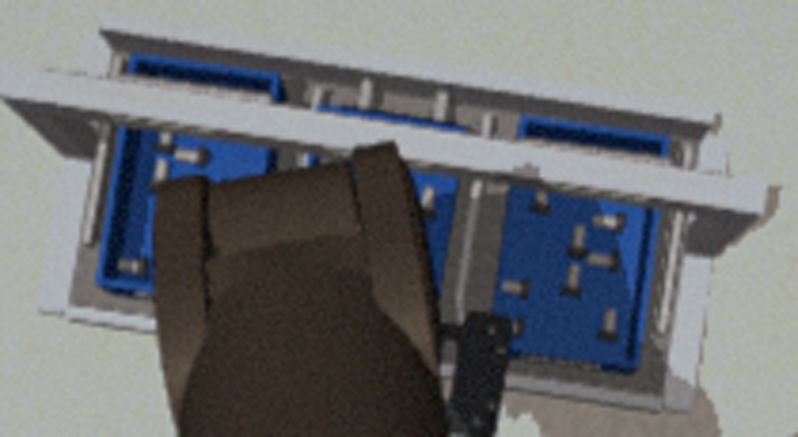

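The top crop shows the bin's front rim under the rail at about (390,120). It is about 14 mm short of the neighbouring bins' front rims, so the stop has only just been touched. I'll go on slowly.

Call:
play_rows --targets "1 0 0 0;1 0 0 0;1 0 0 0;1 0 0 0;1 0 0 0;0 0 0 0;0 0 0 0"

```text
clock: 22.97
ee_pos: [0.6232, 0.0174, 0.0353]
ee_rot: [[0.991, -0.135, -0.005], [-0.135, -0.991, -0.0], [-0.005, 0.001, -1.0]]
contact_force: [-10.1, 1.0, 2.9]
opening: 0.034
finger_force: 4.9
```

```bash
python3 q.py; python3 pitch.py wrist w14.png; cat > fr.py <<'E'
import sys
from h import *
O=np.array([.6299,.0169]);ex=np.array([.9912,-.1321]);ey=np.array([.1321,.9912])
p,W=snap('top',sys.argv[1]); hsv=cv2.cvtColor(p,cv2.COLOR_RGB2HSV)
X=(W[...,:2]-O)@ex*1000; Y=(W[...,:2]-O)@ey*1000; Z=W[...,2]*1000
s=(hsv[...,0]>100)&(hsv[...,0]<130)&(hsv[...,1]>100)&(abs(Y)<55)&(Z>50)&(Z<80)&(X>-40)&(X<190)
print('front rim',np.percentile(X[s],[1,50,90,99]).round(1)); k=s&(X>140); print(k.sum(),X[k].mean(),Z[k].mean())
E
python3 fr.py t14.png
```

```text
22.97 pos [623.2  17.4  35.3] rack -6.7 -0.4 head x,y -7.79 -97.79 F [-10.1   1.    2.9] M [ 0.25  2.18 -0.01] open 33.97 ff 4.9
n 18167 ((51.254798889160156, -0.6571235656738281), (96.93019104003906, 117.00695037841797), 89.6944580078125)
-7 224 ztop 71.5 y -27.0 25.0
8 4803 ztop 70.6 y -49.0 47.0
23 2121 ztop 69.8 y -49.0 47.0
38 2256 ztop 69.0 y -49.0 47.0
53 2394 ztop 68.2 y -49.0 48.0
68 2529 ztop 67.4 y -49.0 48.0
83 2698 ztop 66.6 y -49.0 47.0
98 1142 ztop 65.6 y -49.0 47.0
front rim [ 55.6 151.4 154.6 155.4]
93 152.69299525327554 62.67113873877383
```

Call:
play_rows --targets "1 0 0 0;1 0 0 0;1 0 0 0;1 0 0 0;0 0 0 0;0 0 0 0"

```text
clock: 23.57
ee_pos: [0.6264, 0.0169, 0.0345]
ee_rot: [[0.991, -0.135, -0.006], [-0.135, -0.991, -0.0], [-0.006, 0.001, -1.0]]
contact_force: [-9.6, 0.5, -2.4]
opening: 0.0343
finger_force: 4.5
```

```bash
python3 q.py; python3 pitch.py wrist w15.png|sed -n '1p;4,9p';python3 fr.py t15.png
```

```text
23.57 pos [626.4  16.9  34.5] rack -3.4 -0.5 head x,y -7.78 -97.78 F [-9.6  0.5 -2.4] M [ 0.3   2.07 -0.01] open 34.26 ff 4.5
n 18027 ((54.574703216552734, -0.9223403930664062), (96.93061065673828, 116.23751831054688), 89.75721740722656)
26 2096 ztop 69.0 y -49.0 47.0
41 2245 ztop 68.3 y -49.0 48.0
56 2382 ztop 67.6 y -49.0 47.0
71 2537 ztop 66.9 y -49.0 47.0
86 2700 ztop 66.2 y -49.0 47.0
101 1079 ztop 65.2 y -49.0 47.0
front rim [ 63.3 154.3 157.4 159.7]
136 155.20400817479026 60.37435047700207
```

Call:
play_rows --targets "0.6 0 0 0;0 0 1 0;0 0 1 0;0 0 1 0;0 0 1 0;0 0 1 0;0 0 1 0;0 0 1 0;0 0 1 0;0 0 0 0"

```text
clock: 24.5
ee_pos: [0.6264, 0.0169, 0.0269]
ee_rot: [[0.991, -0.135, -0.007], [-0.135, -0.991, -0.0], [-0.007, 0.001, -1.0]]
contact_force: [-13.5, 0.5, 5.1]
opening: 0.0339
finger_force: 6.9
```

```bash
python3 q.py; python3 pitch.py wrist w16.png|sed -n '1p;4,9p';python3 fr.py t16.png
```

```text
24.5 pos [626.4  16.9  26.9] rack -3.4 -0.4 head x,y -7.76 -97.76 F [-13.5   0.5   5.1] M [0.3  2.64 0.15] open 33.87 ff 6.9
n 16940 ((59.8760986328125, -0.6921043395996094), (100.68128204345703, 96.94773864746094), 0.005178757943212986)
40 2102 ztop 63.2 y -49.0 48.0
55 2330 ztop 63.2 y -49.0 48.0
70 2534 ztop 63.1 y -49.0 48.0
85 2821 ztop 63.1 y -49.0 47.0
100 1145 ztop 62.7 y -49.0 47.0
front rim [ 60.1 153.5 157.  157.8]
122 154.50973881699974 60.597933005873344
```

Call:
play_rows --targets "-1 0 0 0;-1 0 0 0;-1 0 0 0;-1 0 0 0;-1 0 0 0;-2 0 0 0;-3 0 0 0;-5 0 0 0;-10 0 0 0;-15 0 0 0;-15 0 0 0;-15 0 -20 0;0 0 -40 0;0 0 -40 0;0 0 -30 0;0 0 0 0"

```text
clock: 25.93
ee_pos: [0.5649, 0.0268, 0.1649]
ee_rot: [[0.991, -0.136, 0.012], [-0.136, -0.991, 0.001], [0.011, -0.003, -1.0]]
contact_force: [1.4, 0.8, -0.3]
opening: 0.0342
finger_force: 0.0
```

```bash
python3 q.py; python3 pitch.py wrist w17.png;python3 fr.py t17.png
```

```text
25.93 pos [564.9  26.8 164.9] rack -65.7 1.2 head x,y -7.82 -97.82 F [ 1.4  0.8 -0.3] M [0.03 0.   0.01] open 34.23 ff 0.0
n 2568 ((49.63760757446289, -0.87152099609375), (95.91040802001953, 85.8348388671875), 89.7850570678711)
7 807 ztop 63.6 y -49.0 47.0
22 376 ztop 63.4 y -49.0 47.0
37 389 ztop 63.3 y -49.0 47.0
52 404 ztop 63.4 y -49.0 47.0
67 419 ztop 63.2 y -49.0 47.0
82 173 ztop 63.0 y -49.0 46.0
front rim [  5.4 101.3 154.  155.5]
95 152.7971175208988 62.561144140540485
```

View pics/w17.png

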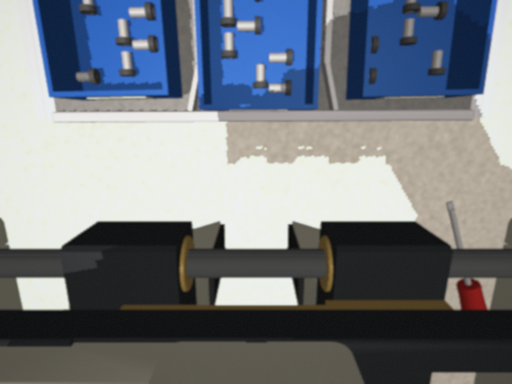

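The wrist view shows the middle bin's near rim at about (258,105), straight and just behind the sill at about row 115. The bin lies flat at rim height 63–64 mm, its rear is at about 5–7 mm, and it is centred to about -1 mm. The gripper is clear, so I'm handing in.

```bash
python3 -c "
from station import *
print(finish_job())"
```

```text
the job is handed in; nothing more can be done
None
```

The blue bin now sits flat in the middle bay, bar end in, behind the sill and held against the sprung stop, with the gripper clear; I handed the job in at about 26 s, and the hand-in call gave no verdict.

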